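# Set the carton stop's sliding leg to the length mark and close its cam lever

### The job

Set the carton stop on the packing table: with the fingers, push the spring-loaded sliding leg out until its pointer stands level with the slot of the steel length marker, and while holding it there slide the cam lever on the leg's head fully closed against the fin. Do not shift the lever until the pointer is on the mark, and leave the things lying around where they are. Finish still holding the leg on the mark with the lever closed; do not let go.

Things in the scene. Friction and masses are not known exactly. Their poses are not given: they have to be found in the camera images.
- rail: Carton stop's fixed base: dark steel plate 140 (x) x 420 (y) x 12 mm on the table, y -240 to +180 mm from the origin (on its underside). A grey sleeve 44 mm wide, 50 mm high above the table, stands on its -y end (y -240 to -105 mm); a thin scale rib (top 24 mm high) runs along its +x edge. The leg slides out of the sleeve along this body's +y.
- leg (a joint): How far the sliding leg (24 mm wide tube in the sleeve, its top 39 mm above the table) is drawn out, 0 to 0.110 m; starts at 0. A spring pulls it back with about 5 N all the way, and it runs back when let go, even with the cam lever closed (the cam only seats here; it is tightened later).
- leg_grip (a point): Head on the leg's end, rigid with it, axes as the rail's. Origin: on the leg's middle line, at table height, in the -y face of the upright white plate: x -52 to +52, y 0 to +8, z 33 to 95 mm. A grey upright fin stands on its -y face: x 0 to +10, y -36 to 0, z 38 to 92 mm. Fingers reaching down on the plate's -y side can push it to +y to draw the leg out.
- lever (a joint): Cam lever on the leg's head: an upright grey tab 8 mm thick that slides in x along the plate's -y face to the fin. 0 = open (tab at x -30 to -22 mm of leg_grip; over fin and tab 40 mm), 0.020 m = fully closed (tab x -10 to -2 mm; over fin and tab 20 mm). Needs about 3 N, stays where left; starts 0 to 3 mm from open.
- lever_pad (a point): The middle of the lever's outer (-x) face, 75 mm above the table, 18 mm on the -y side of the plate. The lever tab spans y -33 to -3 mm of leg_grip and z 44 to 92 mm. Axes as the rail's.
- pointer (a point): The tip of the metal pointer bar, 3 mm wide in y, lying along the foot of the white plate's +y face and reaching to its +x edge, beside the marker, 36 mm above the table; it is at x +52, y +9.5 mm of leg_grip and moves with the leg.
- mark (a point): The length mark: the middle of the 10 mm wide slot between the two small upright lugs of a steel saddle (14 x 26 mm, 41 mm high above the table) fixed on the scale rib. The pointer tip is on the mark when both have the same y in the rail's axes. Axes as the rail's; the point is in the saddle's face towards the leg, 36 mm above the table.
- carton: small plain white carton, 110 x 85 x 55 mm, loose; origin at the centre of its underside. Bystander.
- tape_roll: clear tape roll lying flat, outside diameter 90 mm, 40 mm high, loose; origin at the centre of its underside. Bystander.
- cutter: grey box cutter lying flat, about 155 mm long (blade end to its +y), 20 mm wide, 12 mm thick, loose; origin under the middle of its 130 mm handle. Bystander.
- sanitiser: upright clear bottle, diameter 56 mm, 150 mm high, loose; origin at the centre of its underside. Bystander.
- swab_jar: white jar, diameter 72 mm, 90 mm high, loose; origin at the centre of its underside. Bystander.
- label_block: block of paper labels, 75 x 100 x 20 mm, loose; origin at the centre of its underside. Bystander.

How it is judged:
By the outcome, as a careful person would: the job done as asked, in the order asked, and still so for the second after the job is handed in, while the arm keeps its last pose, push and grip.
It also fails if it takes over 38 s, if anything falls off the work surface, if the arm or the gripper's body presses on something with over 40 N, if the wrist force passes 120 N, or if a joint passes its speed limit or range.

### The arm

A 6-joint arm with a two-finger parallel gripper is mounted at the origin on the work surface. World frame = base frame: x ahead of the robot, y to its left, z up, the work surface at z = 0. Lengths are in m, angles in rad, forces in N, time in s.
With the tool pointing down it reaches from about 0.35 to 0.875 m from the base axis. Payload 15.5 kg.
Tool frame: the origin (TCP) lies on the centre line of the jaws, within the pads' length; the fingertips stand 8 mm ahead of it and the grasp point (between the pads) lies 11 mm behind it (bot.nose_length is the distance from the TCP to the fingertips, in m); z points along the fingers, x is the direction in which the jaws open and shut, and the axes are right-handed (so a half turn about z gives the same grasp; the last joint's range is limited). The gripper opens to 85 mm and grips with 20 to 120 N. Pads are 22 mm wide; open, the fingers measure 114 mm over their backs; the gripper's body (76 mm by 85 mm) begins 54 mm behind the grasp point. The pads swing forward as they close: fully open they stand 13 mm farther back than shut.
Start: joints at [-1.421, 0.494, 1.345, -0, 1.302, -0.096], TCP at [0.151, -0.606, 0.239] pointing down, gripper open.
Joint ranges: [-2.91, 2.91], [-0.82, 2.16], [0.22, 2.67], [-1.22, 4.37], [0.12, 2.79], [-3.08, 3.08]. Speed limits (rad/s): [1.89, 1.89, 2.57, 3.01, 3.01, 3.01].

### API

Orientations are given as a rotation vector (axis times angle).
In Python, from rig import sensors, viewer, order, nets, bot gives the robot as it stands. The module is installed in compiled form; this text tells all that it offers.
- The arm moves only by the tool servo_tool, never from a script. Its argument "series" is a list of rows, each an object of numbers: "tx", "ty", "tz": the shift along the tool's x, y, z in cm; "ax", "ay", "az": the turn, a rotation vector about the tool's x, y, z in degrees. In form: [{"tx": .., "ty": .., "tz": .., "ax": .., "ay": .., "az": ..}, ...]. A call has 1 to 10 rows; each row shifts and turns the commanded pose from where the row before left it, along the tool's axes as they then stand; what a row does not reach is not made up. A row lasts 1/10 s, in which the tool goes at most 50 mm and 8.59 degrees, less where a joint would pass 70% of its speed; a pose out of reach is approached as far as the arm can. A call with a gripper value outside its range is refused whole. "gripper" is the opening, from 0 (shut) to 1 (fully open), set as the call begins (left out, the last holds). The fingers move at their own pace and stop on an object; "grip_force" is the grip in N (left out, the last holds). Time passes only in rows, so rows that do not move let the fingers close. It gives the time, the measured TCP pose, the force and the opening at its end, in the units of the state.
- sensors.get_obs(): the state, without advancing time (a new reading comes with each control period).
- viewer.read_camera(name): name is "scene" or "top"; returns a dict with "color" (480x640x3 uint8, red, green, blue), "fx", "fy", "cx", "cy" (pixels), "xyz" and "orientation" of the camera in the world. Camera axes: x right, y up, looking along -z (the intrinsics and any distortion apply to the point x, -y, -z); pixel columns grow to the right and rows downward; lengths in m; the calibration is good to about 2 mm. A picture is of the moment at which its call begins. There is no depth.
- order.job_done(): hands the job in, once; it reports no verdict.
Trained networks look in a picture, given as the dict that the camera call returned (one of the last four; its "shot" number tells which), for a name from the list of things; names that differ only in an ending like _2 or _b are one class to them, and where a whole thing is asked for, a point or a joint stands for the part that bears it (a point fixed in the world has none). Each returns a list of dicts, best first, with "conf" (0 to 1); they miss things now and then, are a little off and sometimes report something else, mostly with a low value. They report only what shows in the picture. A call takes as long as a camera call.
- nets.spot_in(picture, query): "at" ([x, y, z] in m, in world coordinates, good to about 4 mm: the middle of the surface that is visible of it).
The state is a dict: "clock": time; "joint_pos": joint angles; "qvel": joint speeds; "tau": joint torques, N m; "eef_pos": TCP position; "tool_rot": TCP orientation; "ft_force": force on the tool from outside, world axes, zero at the start; "torque": the same for the moment, N m; "width": opening from 0.0 (shut) to 1.0 (fully open).
Only numpy, scipy, OpenCV 4.12 (cv2) and the standard library are available. Lean on these libraries where they do the work, as an engineer would, in place of code of your own. Each camera call takes 0.05 s, during which the arm holds its last target.

## Working session

There is one attempt and no reset: what is moved stays moved. The work goes in short steps, Python scripts to look and compute and a tool call to move; the robot and the scene stay as the last step left them, time stands still between calls to the robot, and variables do not carry over. Pictures are saved under pics/ and viewed, and the job is handed in when it is done.

Besides the shell and the picture viewer there is one more tool, called after "Emit:" as a command line: name --argument value ..., lists and objects as JSON in quotes. servo_tool: Moves the arm, as the interface text tells. Its arguments: {"type":"object","properties":{"series":{"type":"array"},"gripper":{"type":"number"},"grip_force":{"type":"number"}},"required":["series"]}

```bash
mkdir -p pics
cat > h.py <<'E'
import numpy as np, cv2
from rig import sensors, viewer, order, nets, bot
from scipy.spatial.transform import Rotation as R
def cam(n,f=None):
    p=viewer.read_camera(n)
    if f: cv2.imwrite('pics/'+f,cv2.cvtColor(p['color'],cv2.COLOR_RGB2BGR))
    return p
def rot(p):
    o=np.array(p['orientation'],float)
    return o if o.shape==(3,3) else R.from_rotvec(o).as_matrix()
def ray(p,u,v):
    d=np.array([(u-p['cx'])/p['fx'],-(v-p['cy'])/p['fy'],-1.0]); return np.array(p['xyz']),rot(p)@d
def atz(p,u,v,z):
    o,d=ray(p,u,v); return o+d*(z-o[2])/d[2]
def proj(p,X):
    c=rot(p).T@(np.array(X)-p['xyz']); return p['cx']+p['fx']*c[0]/-c[2], p['cy']+p['fy']*c[1]/c[2]
E
python3 - <<'E'
from h import *
for n in('top','scene'):
    p=cam(n,n+'0.png'); print(n,{k:v for k,v in p.items() if k!='color'})
    for q in('leg_grip','lever','lever_pad','pointer','mark','rail','leg','sanitiser','swab_jar'):
        r=nets.spot_in(p,q); print(q,[(np.round(x['at'],3).tolist(),round(x['conf'],2)) for x in r[:2]])
print(sensors.get_obs(), bot.nose_length)
E
```

```text
top {'fx': 596.409629739694, 'fy': 596.409629739694, 'cx': 324.33410159779635, 'cy': 229.73160179508997, 'xyz': array([ 0.3464307 , -0.00670893,  1.3916967 ]), 'orientation': array([ 0.13319571, -0.12110604, -1.586865  ]), 'shot': 1}
leg_grip [([0.558, -0.029, 0.062], 0.69), ([0.536, -0.042, 0.082], 0.59)]
lever [([0.534, -0.043, 0.09], 0.47)]
lever_pad [([0.534, -0.043, 0.084], 0.55)]
pointer [([0.56, -0.031, 0.057], 0.75)]
mark []
rail [([0.551, 0.006, 0.011], 0.75)]
leg [([0.559, -0.032, 0.058], 0.83)]
sanitiser [([0.631, -0.43, 0.097], 0.6)]
swab_jar [([0.412, 0.432, 0.086], 0.89)]
scene {'fx': 433.3973788027829, 'fy': 433.3973788027829, 'cx': 320.42418632931793, 'cy': 239.64760066605308, 'xyz': array([1.16490983, 0.44187774, 0.74521324]), 'orientation': array([0.46265662, 0.92329066, 2.01811041]), 'shot': 2}
leg_grip [([0.57, -0.017, 0.07], 0.66), ([0.712, -0.072, 0.028], 0.37)]
lever [([0.539, -0.042, 0.086], 0.48)]
lever_pad [([0.434, 0.447, 0.06], 0.42)]
pointer [([0.566, -0.015, 0.066], 0.74)]
mark [([0.613, 0.082, 0.035], 0.66), ([0.573, 0.02, 0.014], 0.35)]
rail [([0.576, 
[... 180 characters left out ...]
 0.314, 0.058], 0.32)]
{'clock': 1.0, 'joint_pos': array([-1.42150483e+00,  4.93572024e-01,  1.34548774e+00, -1.24898269e-05,
        1.30250013e+00, -9.55182255e-02]), 'qvel': array([ 1.52498721e-04,  1.78867174e-03, -3.81827511e-05,  6.50761658e-04,
        1.57493118e-03, -1.19376413e-03]), 'tau': array([ 8.61670451e-04, -8.82040501e+01, -3.84256196e+01, -3.84779887e-04,
        7.45109719e-04,  3.96093697e-05]), 'eef_pos': array([ 0.15147173, -0.60637552,  0.23929853]), 'tool_rot': array([ 2.47603565e+00, -1.93356029e+00,  2.43344429e-05]), 'ft_force': array([-0.4687476 ,  1.03945949,  0.4567153 ]), 'torque': array([0.06692986, 0.03901479, 0.01276854]), 'width': 0.9966455411139904} 0.008
```

```bash
ls -la .
```

```text
total 16
drwxr-xr-x  3 agent agent 4096 Dec  7 00:31 .
drwxr-xr-x 23 root  root  4096 Dec  7 00:31 ..
-rw-r--r--  1 agent agent  670 Dec  7 00:31 h.py
drwxr-xr-x  2 agent agent 4096 Dec  7 00:31 pics
```

View pics/top0.png

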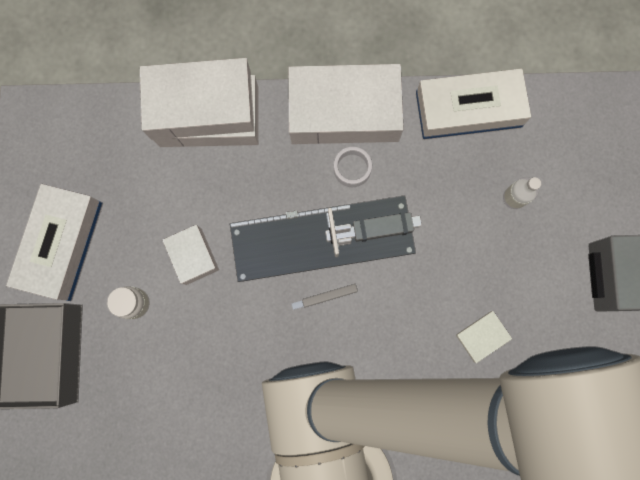

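View pics/scene0.png

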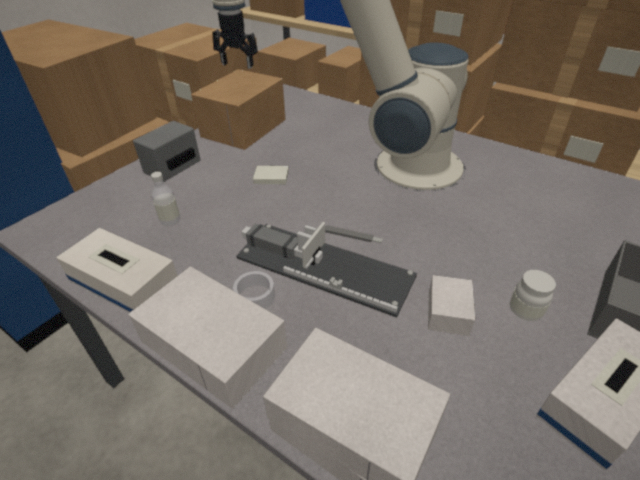

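Run:
```python
import cv2
a=cv2.imread('pics/top0.png');b=cv2.imread('pics/scene0.png')
cv2.imwrite('pics/t0c.png',cv2.resize(a[90:240,230:430],None,fx=4,fy=4,interpolation=cv2.INTER_CUBIC))
cv2.imwrite('pics/s0c.png',cv2.resize(b[180:330,200:400],None,fx=4,fy=4,interpolation=cv2.INTER_CUBIC))
```

```text
(no output)
```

View pics/t0c.png

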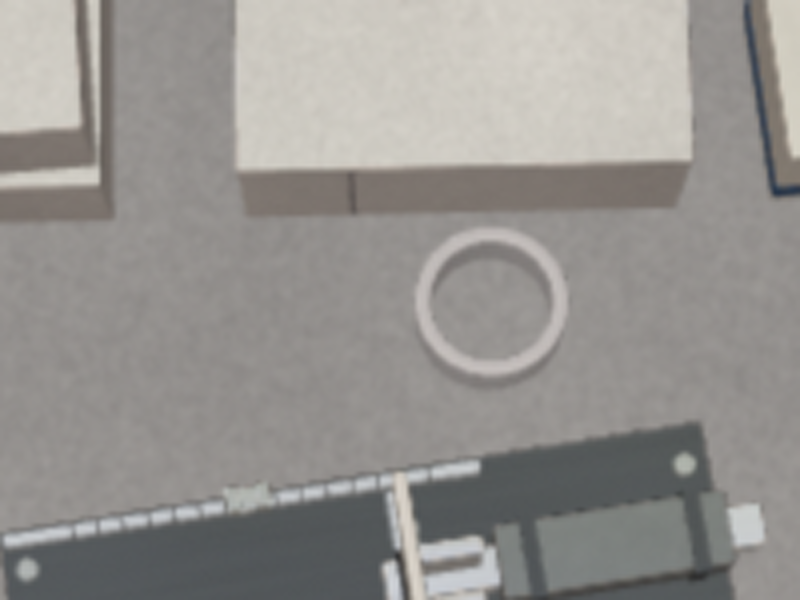

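View pics/s0c.png

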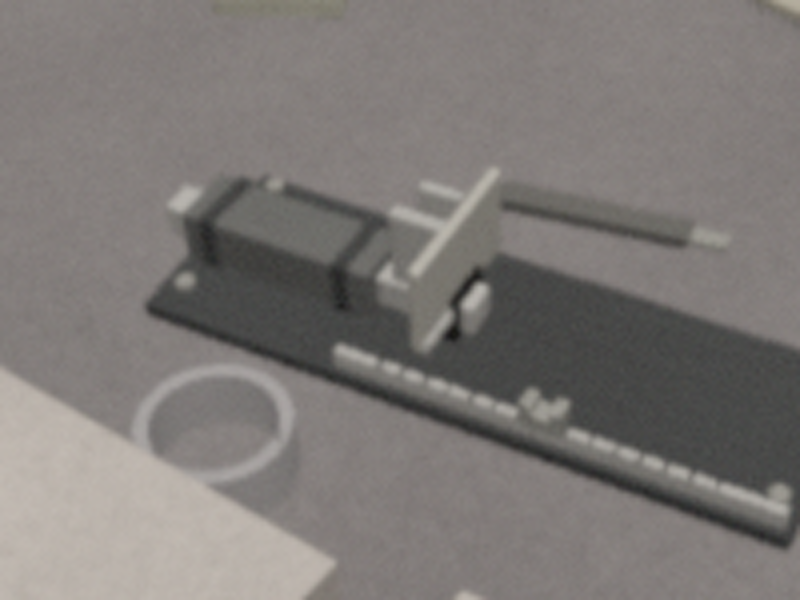

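Run:
```python
import cv2
a=cv2.imread('pics/top0.png');b=cv2.imread('pics/scene0.png')
cv2.imwrite('pics/t0d.png',cv2.resize(a[185:290,222:432],None,fx=3.8,fy=3.8,interpolation=cv2.INTER_CUBIC))
cv2.imwrite('pics/t0e.png',cv2.resize(a[195:275,310:420],None,fx=7,fy=7,interpolation=cv2.INTER_CUBIC))
cv2.imwrite('pics/s0d.png',cv2.resize(b[215:315,230:425],None,fx=4,fy=4,interpolation=cv2.INTER_CUBIC))
```

```text
(no output)
```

View pics/t0d.png

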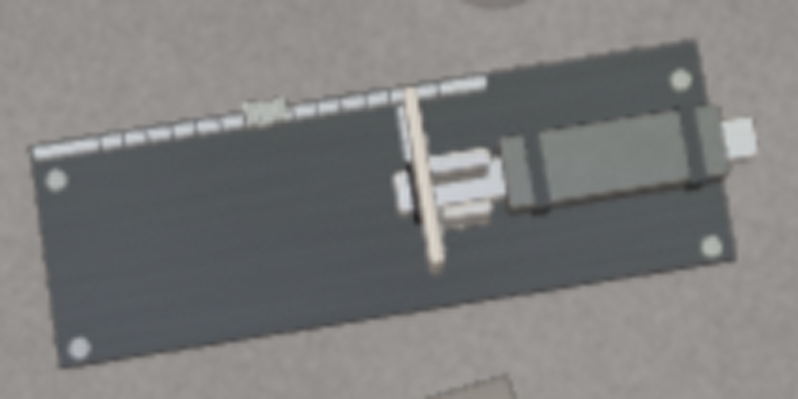

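View pics/t0e.png

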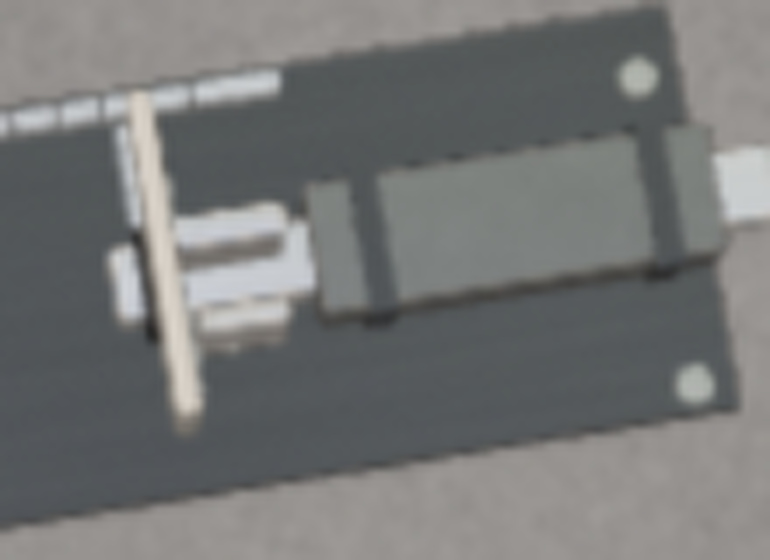

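View pics/s0d.png

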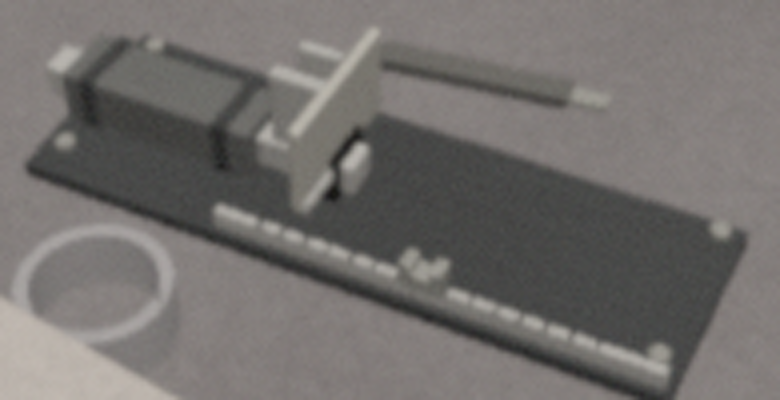

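```bash
cat >> h.py <<'E'
import pickle
def load():
    return pickle.load(open('cams.pkl','rb'))
E
python3 - <<'E'
from h import *
from scipy.optimize import least_squares
import pickle
C={n:{k:v for k,v in cam(n).items() if k!='color'} for n in('top','scene')}
pickle.dump(C,open('cams.pkl','wb'))
T=[(222+u/3.8,185+v/3.8) for u,v in [(695,40),(735,260),(60,367)]]
Tm=[(.07,-.24,.012),(-.07,-.24,.012),(-.07,.18,.012)]
S=[(230+u/4,215+v/4) for u,v in [(748,235),(28,167)]]
Sm=[(-.07,.18,.012),(.07,-.24,.012)]
def w(q,m): 
    c,s=np.cos(q[2]),np.sin(q[2]); return np.array([q[0]+c*m[0]-s*m[1],q[1]+s*m[0]+c*m[1],m[2]])
def res(q,sc=1):
    r=[np.subtract(proj(C['top'],w(q,m)),t) for t,m in zip(T,Tm)]
    if sc:r+=[np.subtract(proj(C['scene'],w(q,m)),t) for t,m in zip(S,Sm)]
    return np.ravel(r)
for sc in(0,1):
    f=least_squares(res,[.55,0,-.1],args=(sc,)); print(f.x,np.round(f.fun,1))
q=f.x; np.save('q.npy',q)
def inv(X):
    c,s=np.cos(q[2]),np.sin(q[2]); d=X[:2]-q[:2]; return c*d[0]+s*d[1],-s*d[0]+c*d[1]
P=C['top']
t=lambda u,v:(222+u/3.8,185+v/3.8)
for nm,uv,z in[('plate top +x',(411,90),.095),('plate top -x',(436,262),.095),('saddleL',(246,112),.041),('saddleR',(288,108),.041),('tab -y end',(490,207),.092),('tab lower',(468,218),.092),('fin end',(490,155),.092)]:
    print(nm,np.round(inv(atz(P,*t(*uv),z))[0:2],4))
P=C['scene'];s=lambda u,v:(230+u/4,215+v/4)
for nm,uv,z in[('plate top +x',(295,133),.095),('plate -x',(377,31),.095),('pointer?',(303,207),.036),('lug1',(412,252),.041),('lug2',(440,262),.041),('slot',(424,266),.036)]:
    print(nm,np.round(inv(atz(P,*s(*uv),z))[0:2],4))
E
```

```text
[0.54749745 0.03730329 0.1377363 ] [ 0.3 -0.2  0.5 -0.  -0.7  0.2]
[0.5481755 0.0396296 0.1364655] [-0.7 -0.4 -0.6 -0.1 -1.8 -0.2 -0.4 -1.6 -1.8 -2.1]
plate top +x [ 0.0489 -0.0594]
plate top -x [-0.053  -0.0578]
saddleL [0.0618 0.0399]
saddleR [0.0603 0.0143]
tab -y end [-0.0259 -0.0939]
tab lower [-0.0302 -0.0803]
fin end [ 0.0043 -0.0988]
plate top +x [ 0.0526 -0.0519]
plate -x [-0.048  -0.0515]
pointer? [ 0.0507 -0.0503]
lug1 [0.0592 0.024 ]
lug2 [0.0592 0.0413]
slot [0.0616 0.0326]
```

Emit:
servo_tool --series '[{"tx":-3.0,"ty":-3.55},{"tx":-3.0,"ty":-3.55},{"tx":-3.0,"ty":-3.55},{"tx":-3.0,"ty":-3.55},{"tx":-3.0,"ty":-3.55},{"tx":-3.0,"ty":-3.55},{"tx":-3.0,"ty":-3.55},{"tx":-3.0,"ty":-3.55},{"tx":-3.0,"ty":-3.55},{"tx":-3.0,"ty":-3.55}]' --gripper 1

```text
schema error: expected keys tx, ty, tz, ax, ay, az
```

Emit:
servo_tool --series '[{"tx":-3.0,"ty":-3.55},{"tx":-3.0,"ty":-3.55},{"tx":-3.0,"ty":-3.55},{"tx":-3.0,"ty":-3.55},{"tx":-3.0,"ty":-3.55}]'

```text
schema error: expected keys tx, ty, tz, ax, ay, az
```

Emit:
servo_tool --series '[{"az":-8.38},{"az":-8.38},{"az":-8.38},{"az":-8.38},{"az":-8.38},{"az":-8.38},{"az":-8.38},{"az":-8.38},{"az":-8.38},{"az":-8.38}]'

```text
schema error: expected keys tx, ty, tz, ax, ay, az
```

Emit:
servo_tool --series '[{"tx":-3.0,"ty":-3.55,"tz":0,"ax":0,"ay":0,"az":0},{"tx":-3.0,"ty":-3.55,"tz":0,"ax":0,"ay":0,"az":0},{"tx":-3.0,"ty":-3.55,"tz":0,"ax":0,"ay":0,"az":0},{"tx":-3.0,"ty":-3.55,"tz":0,"ax":0,"ay":0,"az":0},{"tx":-3.0,"ty":-3.55,"tz":0,"ax":0,"ay":0,"az":0},{"tx":-3.0,"ty":-3.55,"tz":0,"ax":0,"ay":0,"az":0},{"tx":-3.0,"ty":-3.55,"tz":0,"ax":0,"ay":0,"az":0},{"tx":-3.0,"ty":-3.55,"tz":0,"ax":0,"ay":0,"az":0},{"tx":-3.0,"ty":-3.55,"tz":0,"ax":0,"ay":0,"az":0},{"tx":-3.0,"ty":-3.55,"tz":0,"ax":0,"ay":0,"az":0}]' --gripper 1

```text
clock: 2.1
eef_pos: [0.424, -0.2276, 0.2395]
tool_rot: [-2.476, 1.934, -0.001]
ft_force: [1.0, -0.0, 1.0]
width: 1.0
```

Emit:
servo_tool --series '[{"tx":-3.0,"ty":-3.55,"tz":0,"ax":0,"ay":0,"az":0},{"tx":-3.0,"ty":-3.55,"tz":0,"ax":0,"ay":0,"az":0},{"tx":-3.0,"ty":-3.55,"tz":0,"ax":0,"ay":0,"az":0},{"tx":-3.0,"ty":-3.55,"tz":0,"ax":0,"ay":0,"az":0},{"tx":-3.0,"ty":-3.55,"tz":0,"ax":0,"ay":0,"az":0}]'

```text
clock: 2.6
eef_pos: [0.56, -0.0389, 0.2394]
tool_rot: [-2.476, 1.933, -0.001]
ft_force: [0.5, -0.7, -0.2]
width: 1.002
```

Emit:
servo_tool --series '[{"tx":0,"ty":0,"tz":0,"ax":0,"ay":0,"az":-8.38},{"tx":0,"ty":0,"tz":0,"ax":0,"ay":0,"az":-8.38},{"tx":0,"ty":0,"tz":0,"ax":0,"ay":0,"az":-8.38},{"tx":0,"ty":0,"tz":0,"ax":0,"ay":0,"az":-8.38},{"tx":0,"ty":0,"tz":0,"ax":0,"ay":0,"az":-8.38},{"tx":0,"ty":0,"tz":0,"ax":0,"ay":0,"az":-8.38},{"tx":0,"ty":0,"tz":0,"ax":0,"ay":0,"az":-8.38},{"tx":0,"ty":0,"tz":0,"ax":0,"ay":0,"az":-8.38},{"tx":0,"ty":0,"tz":0,"ax":0,"ay":0,"az":-8.38},{"tx":0,"ty":0,"tz":0,"ax":0,"ay":0,"az":-8.38}]'

```text
clock: 3.6
eef_pos: [0.5591, -0.0407, 0.2393]
tool_rot: [3.134, 0.224, 0.0]
ft_force: [0.1, -0.0, -0.3]
width: 1.005
```

Run:
```python
from h import *
for n,sl in(('top',np.s_[150:300,230:430]),('scene',np.s_[150:300,230:430])):
    p=cam(n,n+'1.png'); cv2.imwrite('pics/%s1c.png'%n,cv2.resize(cv2.cvtColor(p['color'],cv2.COLOR_RGB2BGR)[sl],None,fx=4,fy=4,interpolation=cv2.INTER_CUBIC))
o=sensors.get_obs();print(o['eef_pos'],R.from_rotvec(o['tool_rot']).as_matrix())
```

```text
[ 0.55905394 -0.04070948  0.23932634] [[ 9.90281395e-01  1.39078224e-01  7.96277273e-05]
 [ 1.39078222e-01 -9.90281398e-01  3.23051485e-05]
 [ 8.33467998e-05 -2.09167048e-05 -9.99999996e-01]]
```

View pics/top1c.png

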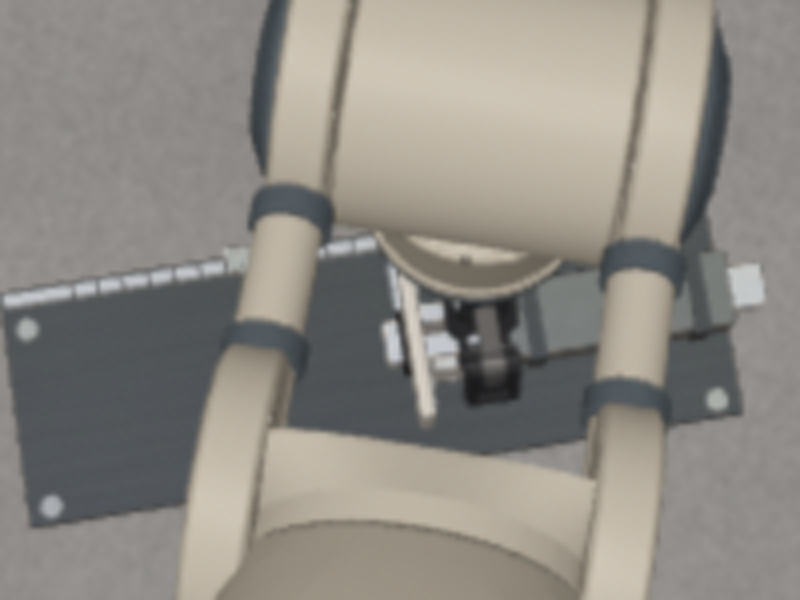

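View pics/scene1c.png

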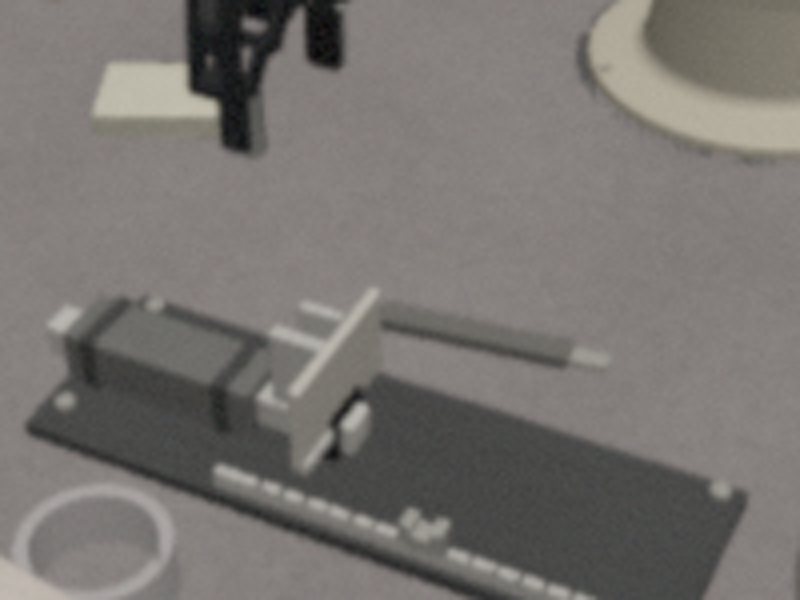

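Emit:
servo_tool --series '[{"tx":0,"ty":0,"tz":3.5,"ax":0,"ay":0,"az":0},{"tx":0,"ty":0,"tz":3.5,"ax":0,"ay":0,"az":0},{"tx":0,"ty":0,"tz":3.0,"ax":0,"ay":0,"az":0.2},{"tx":0,"ty":0,"tz":2.0,"ax":0,"ay":0,"az":0},{"tx":0,"ty":0,"tz":0,"ax":0,"ay":0,"az":0}]'

```text
clock: 4.2
eef_pos: [0.5576, -0.0405, 0.117]
tool_rot: [-3.134, -0.202, 0.007]
ft_force: [0.1, -0.6, 0.8]
width: 1.0
```

Run:
```python
from h import *
for n,sl in(('top',np.s_[150:300,230:430]),('scene',np.s_[170:320,230:430])):
    p=cam(n,n+'2.png'); cv2.imwrite('pics/%s2c.png'%n,cv2.resize(cv2.cvtColor(p['color'],cv2.COLOR_RGB2BGR)[sl],None,fx=4,fy=4,interpolation=cv2.INTER_CUBIC))
o=sensors.get_obs();print(o['eef_pos'],o['ft_force'])
```

```text
[ 0.55924646 -0.04077318  0.11974607] [ 0.26121135 -0.41562024  0.91284149]
```

View pics/scene2c.png

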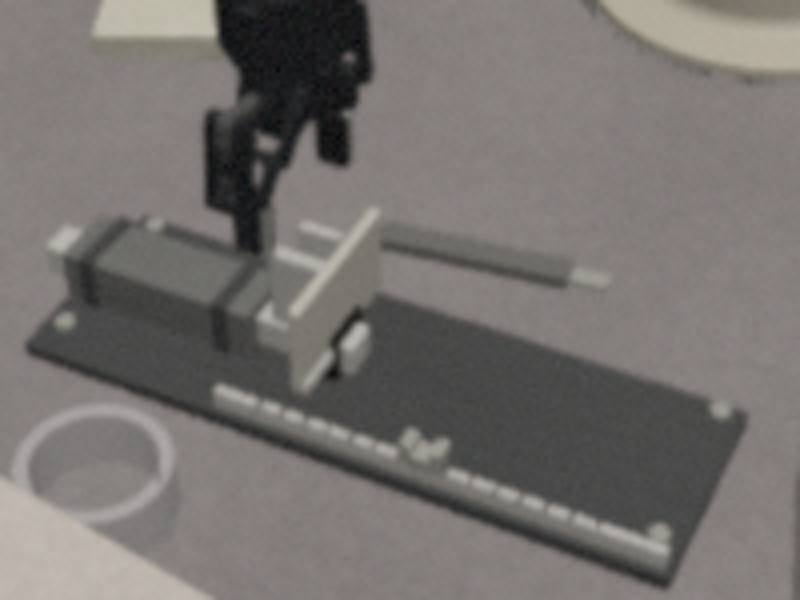

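View pics/top2c.png

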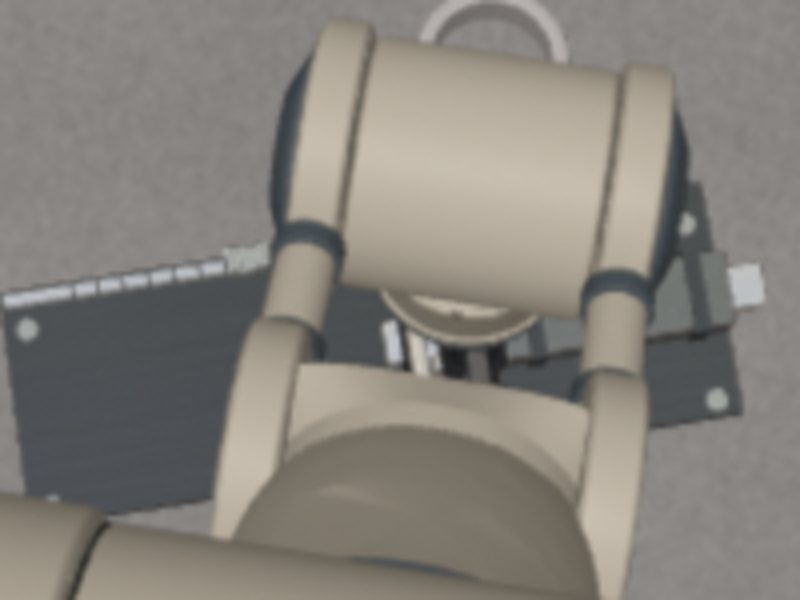

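Run:
```python
from h import *
C=load(); o=sensors.get_obs(); M=R.from_rotvec(o['tool_rot']).as_matrix();T=o['eef_pos'];print(T,M[:,0])
for x in(.0425,.057):
  for y in(-.011,.011):
    for z in (-.005,):
      X=T+M@np.array([x,y,z]); u,v=proj(C['scene'],X); print(x,y,np.round([(u-230)*4,(v-170)*4]))
X=T+M@np.array([-.0425,-.011,-.005]);u,v=proj(C['scene'],X); print('other',np.round([(u-230)*4,(v-170)*4]))
```

```text
[ 0.55924646 -0.04077318  0.11974607] [ 9.91512975e-01  1.30007758e-01 -5.57029457e-05]
0.0425 -0.011 [272. 252.]
0.0425 0.011 [238. 241.]
0.057 -0.011 [259. 268.]
0.057 0.011 [225. 256.]
other [344. 168.]
```

Run:
```python
import cv2
b=cv2.imread('pics/scene2.png')
cv2.imwrite('pics/s2d.png',cv2.resize(b[190:280,270:350],None,fx=6.6,fy=6.6,interpolation=cv2.INTER_CUBIC)*2)
```

```text
(no output)
```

View pics/s2d.png

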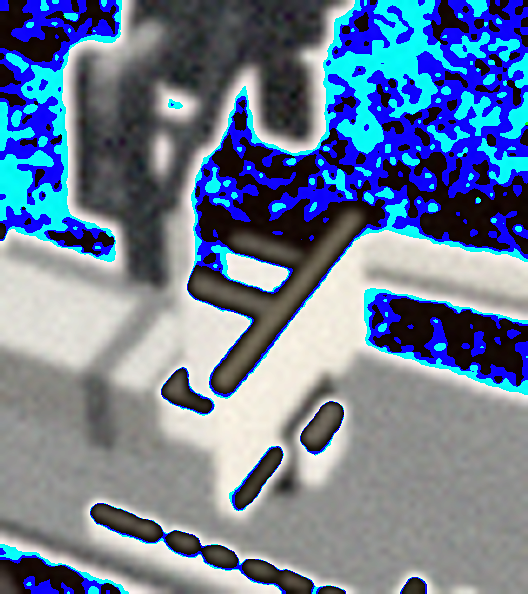

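Emit:
servo_tool --series '[{"tx":0,"ty":0,"tz":2.0,"ax":0,"ay":0,"az":0},{"tx":0,"ty":0,"tz":2.0,"ax":0,"ay":0,"az":0},{"tx":0,"ty":0,"tz":1.5,"ax":0,"ay":0,"az":0},{"tx":0,"ty":0,"tz":0.7,"ax":0,"ay":0,"az":0},{"tx":0,"ty":0,"tz":0,"ax":0,"ay":0,"az":0}]'

```text
clock: 4.8
eef_pos: [0.5593, -0.0408, 0.0577]
tool_rot: [3.135, 0.207, 0.001]
ft_force: [0.9, 0.0, -0.8]
width: 0.997
```

Run:
```python
from h import *
for n,sl in(('scene',np.s_[170:320,230:430]),):
    p=cam(n,n+'3.png'); cv2.imwrite('pics/%s3c.png'%n,cv2.resize(cv2.cvtColor(p['color'],cv2.COLOR_RGB2BGR)[sl],None,fx=4,fy=4,interpolation=cv2.INTER_CUBIC))
o=sensors.get_obs();print(o['eef_pos'],o['ft_force'])
```

```text
[ 0.55957892 -0.04082903  0.0581478 ] [-0.26221826  0.61175511  0.18644716]
```

View pics/scene3c.png

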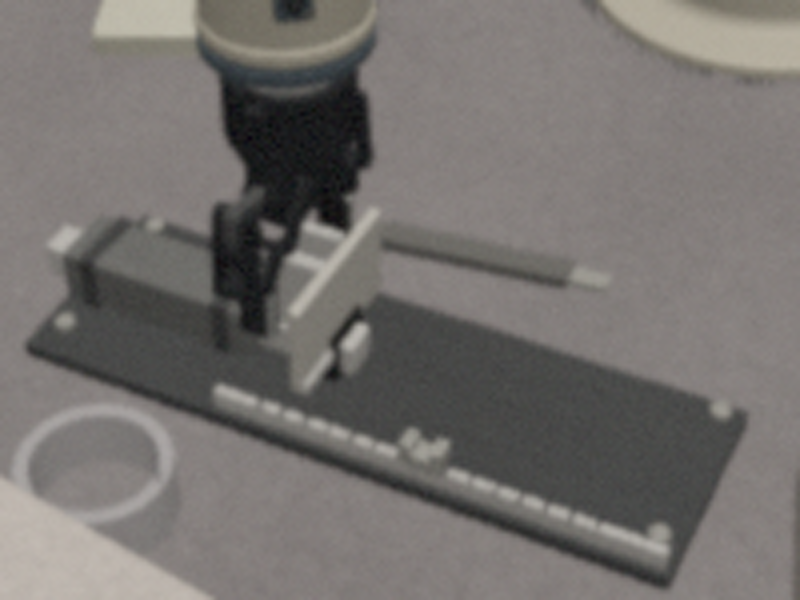

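Emit:
servo_tool --series '[{"tx":0,"ty":-0.6,"tz":0,"ax":0,"ay":0,"az":0},{"tx":0,"ty":-0.6,"tz":0,"ax":0,"ay":0,"az":0},{"tx":0,"ty":-0.8,"tz":0,"ax":0,"ay":0,"az":0},{"tx":0,"ty":-1.0,"tz":0,"ax":0,"ay":0,"az":0},{"tx":0,"ty":-1.0,"tz":0,"ax":0,"ay":0,"az":0},{"tx":0,"ty":-1.0,"tz":0,"ax":0,"ay":0,"az":0},{"tx":0,"ty":-1.0,"tz":0,"ax":0,"ay":0,"az":0},{"tx":0,"ty":-0.5,"tz":0,"ax":0,"ay":0,"az":0},{"tx":0,"ty":0,"tz":0,"ax":0,"ay":0,"az":0},{"tx":0,"ty":0,"tz":0,"ax":0,"ay":0,"az":0}]'

```text
clock: 5.85
eef_pos: [0.5507, 0.0237, 0.0577]
tool_rot: [3.134, 0.21, 0.001]
ft_force: [0.9, -4.0, 3.1]
width: 1.001
```

Run:
```python
from h import *
for n,sl in(('scene',np.s_[190:320,260:430]),('top',np.s_[150:300,230:430])):
    p=cam(n,n+'4.png'); cv2.imwrite('pics/%s4c.png'%n,cv2.resize(cv2.cvtColor(p['color'],cv2.COLOR_RGB2BGR)[sl],None,fx=4 if n=='top' else 4.6,fy=4 if n=='top' else 4.6,interpolation=cv2.INTER_CUBIC))
o=sensors.get_obs();print(o['eef_pos'],o['ft_force'],R.from_rotvec(o['tool_rot']).as_matrix()[:,0])
```

```text
[0.55064862 0.02347428 0.05750885] [ 0.14634838 -4.34934666  3.32874179] [9.91162931e-01 1.32649173e-01 4.91045597e-04]
```

View pics/scene4c.png

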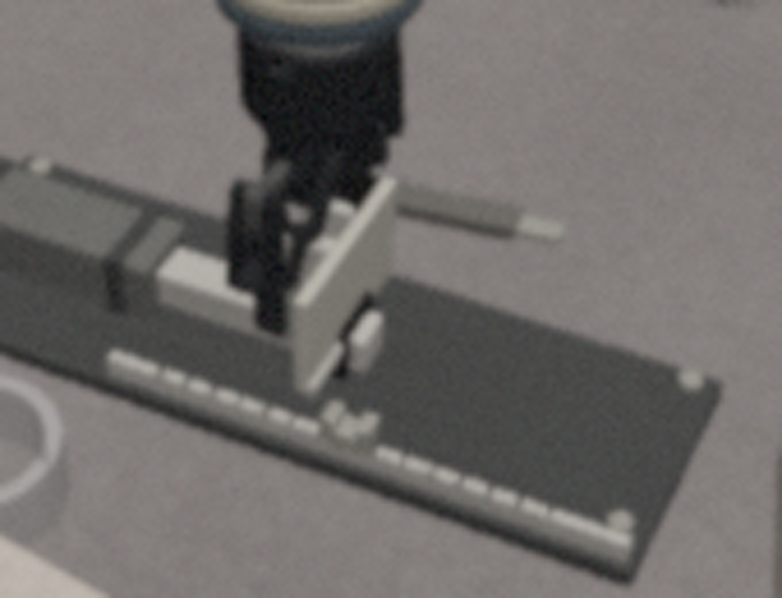

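View pics/top4c.png

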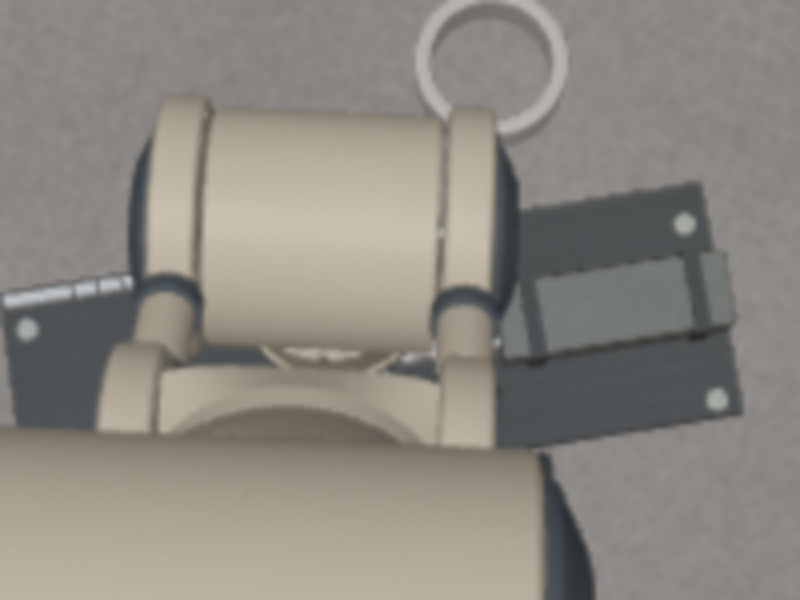

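```bash
cat >> h.py <<'E'
def avg(n,k=4):
    P=[cam(n) for _ in range(k)]; p=P[-1]; p['avg']=np.mean([x['color'].astype(float) for x in P],0); return p
E
python3 - <<'E'
from h import *
p=avg('scene',4); C=load(); np.save('s5.npy',p['avg'])
im=cv2.cvtColor(np.clip(p['avg']*1.5,0,255).astype(np.uint8),cv2.COLOR_RGB2BGR)
cv2.imwrite('pics/s5a.png',cv2.resize(im[245:305,310:390],None,fx=10,fy=10,interpolation=cv2.INTER_CUBIC))
cv2.imwrite('pics/s5b.png',cv2.resize(im[220:320,230:420],None,fx=4.2,fy=4.2,interpolation=cv2.INTER_CUBIC))
print(sensors.get_obs()['clock'])
E
```

```text
6.15
```

View pics/s5a.png

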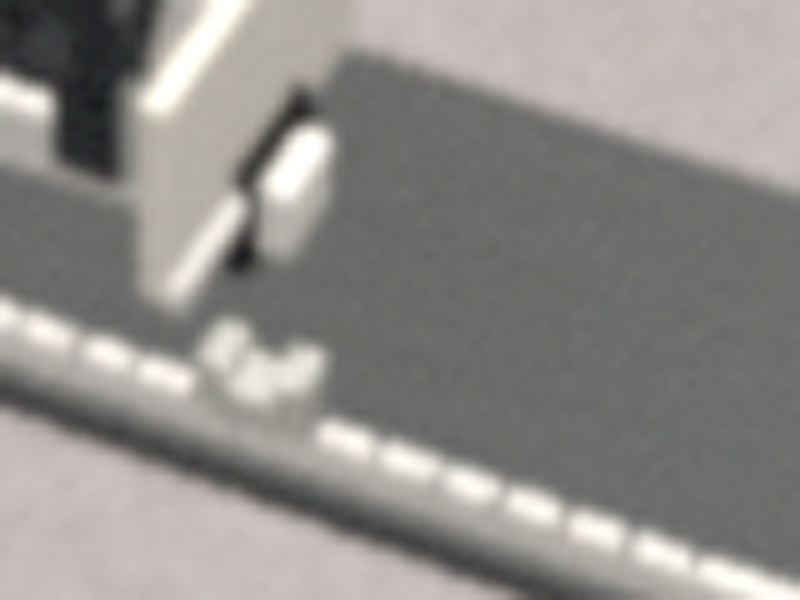

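View pics/s5b.png

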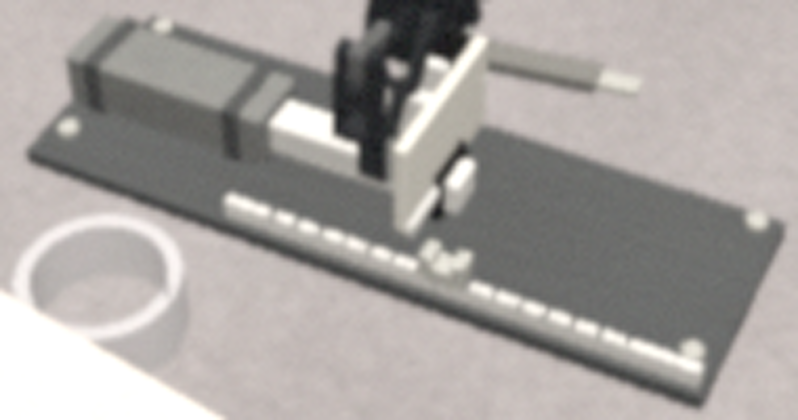

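```bash
cat > fit.py <<'E'
from h import *
from scipy.optimize import least_squares
C=load()['scene']
def w(q,m):
    c,s=np.cos(q[2]),np.sin(q[2]); return np.array([q[0]+c*m[0]-s*m[1],q[1]+s*m[0]+c*m[1],m[2]])
def inv(q,X):
    c,s=np.cos(q[2]),np.sin(q[2]); d=X[:2]-q[:2]; return np.array([c*d[0]+s*d[1],-s*d[0]+c*d[1]])
b=lambda u,v:(230+u/4.2,220+v/4.2)
S=[b(783,228),b(30,153),b(703,406)];Sm=[(-.07,.18,.012),(.07,-.24,.012),(.07,.18,0)]
f=least_squares(lambda q:np.ravel([np.subtract(proj(C,w(q,m)),t) for t,m in zip(S,Sm)]),[.55,0.04,.137]); q=f.x
E
python3 - <<'E'
from fit import *
print(q,np.round(f.fun,2)); np.save('qs.npy',q)
im=cv2.imread('pics/s5a.png')
a=lambda u,v:(310+u/10,245+v/10)
for nm,uv,z in[('tip',(175,285),.036),('lug1',(222,335),.041),('lug2',(305,355),.041),('slot',(262,365),.036),('plate top corner',(150,100),.095),('plate bottom',(160,300),.033)]:
    print(nm,np.round(inv(q,atz(C,*a(*uv),z))*1000,1))
def pt(m): u,v=proj(C,w(q,m)); return (int((u+.5-310)*10),int((v+.5-245)*10))
for ym in (.027,.030,.033):
  for z,col in((.041,(0,0,255)),):
    P=[pt((x,ym+dy,z)) for x,dy in((.052,-.013),(.066,-.013),(.066,.013),(.052,.013))]
    cv2.polylines(im,[np.array(P)],True,(0,0,255) if ym==.03 else (0,255,0) if ym<.03 else (255,0,0),1)
cv2.imwrite('pics/s5o.png',im)
E
```

```text
[0.54866844 0.04277803 0.14178596] [ 1.28 -1.75 -1.33 -0.86 -0.03  1.63]
tip [46.9  1.2]
lug1 [60.6 19.7]
lug2 [58.  38.9]
slot [60.7 29.7]
plate top corner [50.3 -3. ]
plate bottom [50. -1.]
```

View pics/s5o.png

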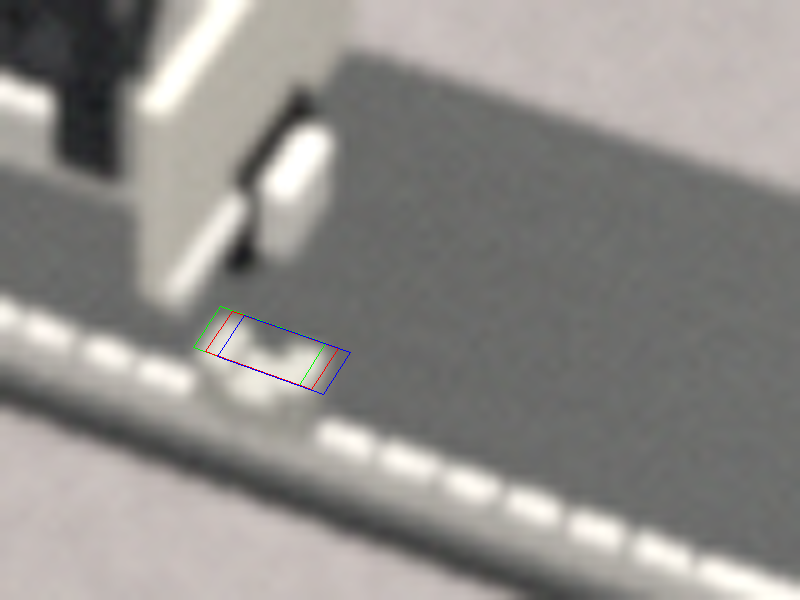

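```bash
cat > ov.py <<'E'
from fit import *
import sys
q=np.load('qs.npy')
def overlay(src,dst,L,ym,dx=0,off=(310,245),k=10):
    im=cv2.imread(src)
    def pt(m): u,v=proj(C,w(q,(m[0]+dx,m[1],m[2]))); return (int((u+.5-off[0])*k),int((v+.5-off[1])*k))
    def pl(P,c): cv2.polylines(im,[np.array([pt(m) for m in P])],True,c,1)
    pl([(.052,L+.008,.033),(.052,L+.008,.095),(-.052,L+.008,.095),(-.052,L+.008,.033)],(0,0,255))
    pl([(.052,L,.033),(.052,L,.095),(.052,L+.008,.095),(.052,L+.008,.033)],(0,255,255))
    pl([(.052,L+.008,.039),(.052,L+.011,.039),(0.01,L+.011,.039),(0.01,L+.008,.039)],(255,0,0))
    x0=.054
    pl([(x0,ym-.013,.041),(x0+.014,ym-.013,.041),(x0+.014,ym-.005,.041),(x0,ym-.005,.041)],(0,255,0))
    pl([(x0,ym+.013,.041),(x0+.014,ym+.013,.041),(x0+.014,ym+.005,.041),(x0,ym+.005,.041)],(0,255,0))
    cv2.imwrite(dst,im)
E
python3 - <<'E'
from ov import *
overlay('pics/s5a.png','pics/s5p.png',-.005,.028)
E
```

View pics/s5p.png

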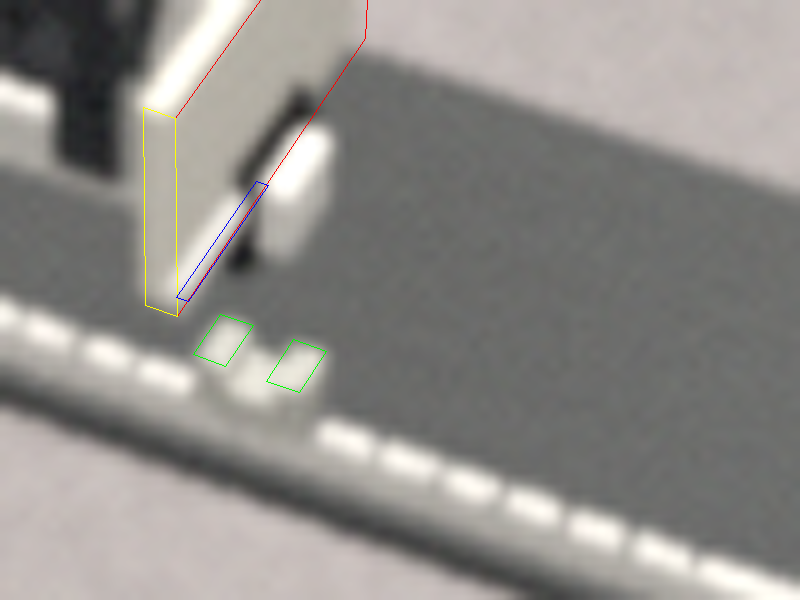

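Emit:
servo_tool --series '[{"tx":0,"ty":-0.7,"tz":0,"ax":0,"ay":0,"az":0},{"tx":0,"ty":-0.7,"tz":0,"ax":0,"ay":0,"az":0},{"tx":0,"ty":-0.6,"tz":0,"ax":0,"ay":0,"az":0},{"tx":0,"ty":-0.3,"tz":0,"ax":0,"ay":0,"az":0},{"tx":0,"ty":0,"tz":0,"ax":0,"ay":0,"az":0}]'

```text
clock: 6.65
eef_pos: [0.5473, 0.0466, 0.0573]
tool_rot: [3.135, 0.209, -0.0]
ft_force: [1.2, -5.3, 3.6]
width: 1.004
```

```bash
cat > look.py <<'E'
from ov import *
n=sys.argv[1]; L=float(sys.argv[2])/1000; ym=float(sys.argv[3])/1000
p=avg('scene',4)
im=cv2.cvtColor(np.clip(p['avg']*1.5,0,255).astype(np.uint8),cv2.COLOR_RGB2BGR)
cv2.imwrite('pics/%s_full.png'%n,im)
cv2.imwrite('pics/%s.png'%n,cv2.resize(im[245:305,310:390],None,fx=10,fy=10,interpolation=cv2.INTER_CUBIC))
overlay('pics/%s.png'%n,'pics/%so.png'%n,L,ym)
o=sensors.get_obs();print(o['clock'],o['eef_pos'],o['ft_force'],R.from_rotvec(o['tool_rot']).as_matrix()[:,0],o['width'])
E
python3 look.py s6 17 28.5
```

```text
6.85 [0.54739432 0.04626063 0.05725983] [ 0.69677292 -5.491758    3.94145455] [ 9.91189032e-01  1.32454903e-01 -3.77280132e-05] 1.0024306439745925
```

View pics/s6.png

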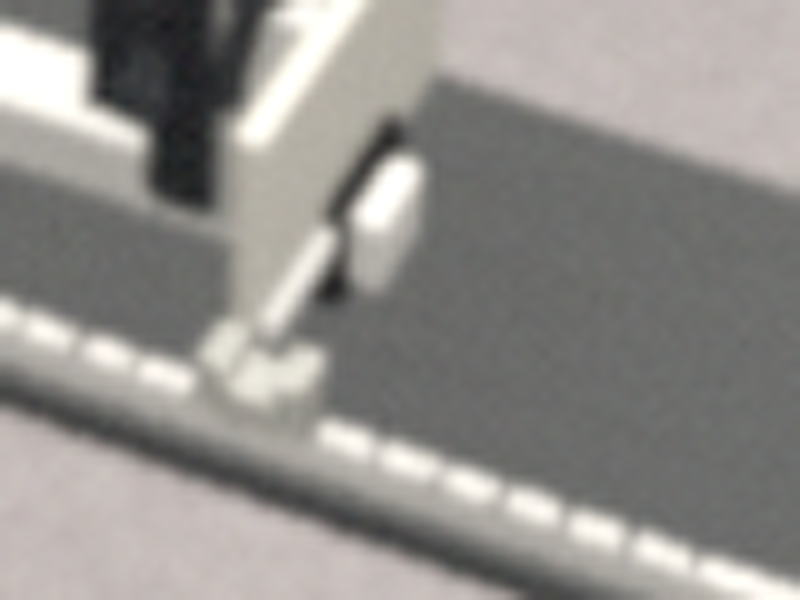

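View pics/s6o.png

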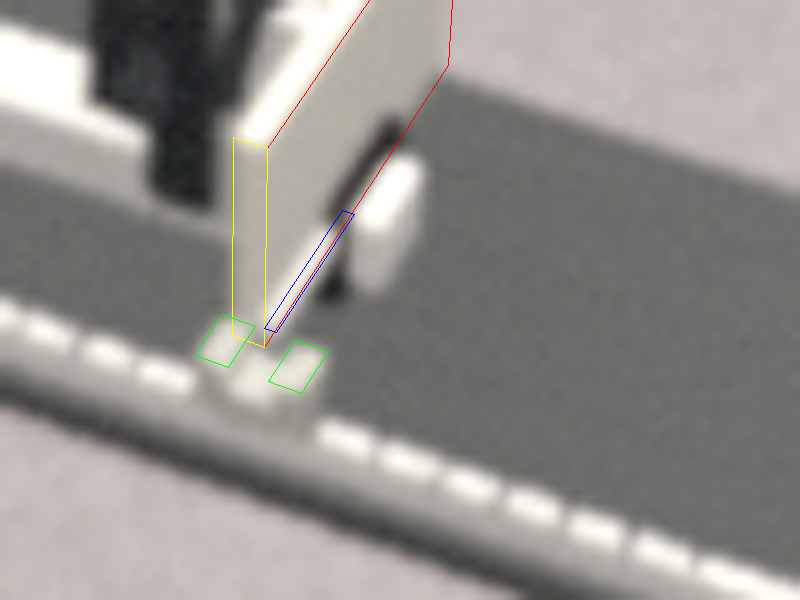

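Emit:
servo_tool --series '[{"tx":0,"ty":-0.2,"tz":0,"ax":0,"ay":0,"az":0},{"tx":0,"ty":-0.13,"tz":0,"ax":0,"ay":0,"az":0},{"tx":0,"ty":0,"tz":0,"ax":0,"ay":0,"az":0},{"tx":0,"ty":0,"tz":0,"ax":0,"ay":0,"az":0}]'

```text
clock: 7.25
eef_pos: [0.5469, 0.0496, 0.0573]
tool_rot: [-3.135, -0.209, 0.0]
ft_force: [-0.4, -4.9, 4.4]
width: 1.001
```

```bash
python3 look.py s7 19.3 28.8
python3 - <<'E'
import cv2
im=cv2.imread('pics/s7_full.png'); cv2.imwrite('pics/s7z.png',cv2.resize(im[260:295,320:360],None,fx=17,fy=17,interpolation=cv2.INTER_CUBIC))
cv2.imwrite('pics/s7w.png',cv2.resize(im[190:310,270:430],None,fx=5,fy=5,interpolation=cv2.INTER_CUBIC))
E
```

```text
7.45 [0.54691679 0.04959919 0.05726513] [ 0.36474481 -5.82604528  4.13657856] [ 9.91182574e-01  1.32503198e-01 -8.67932567e-05] 1.0000213015234505
```

View pics/s7z.png

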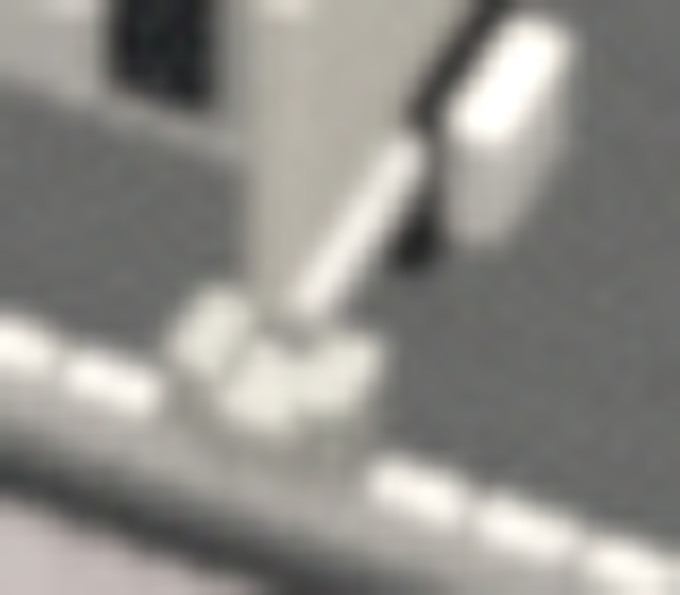

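View pics/s7o.png

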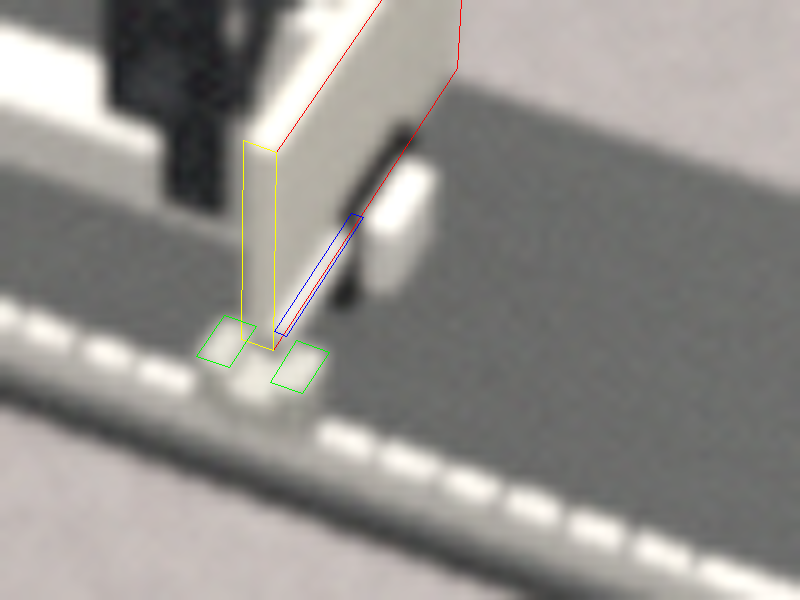

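View pics/s7w.png

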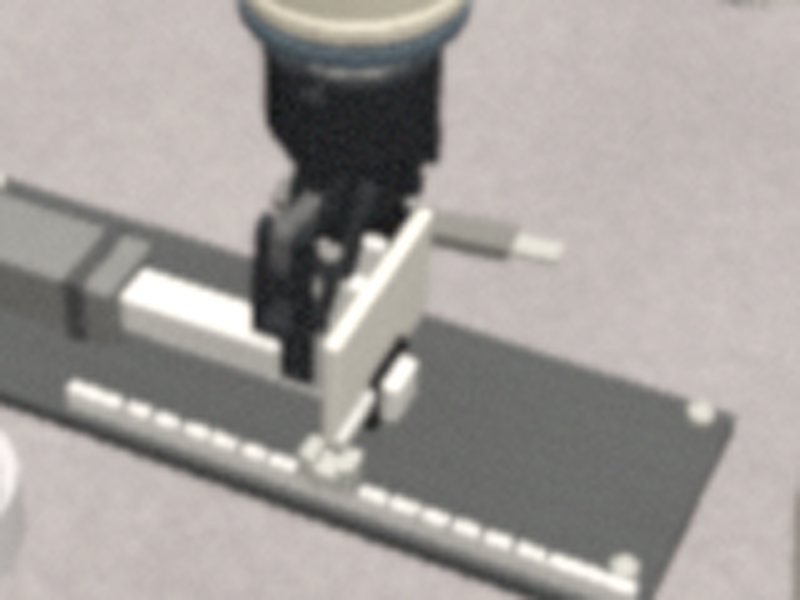

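Run:
```python
from fit import *
q=np.load('qs.npy'); p=avg('scene',6); g=p['avg'].mean(2); np.save('s8.npy',g)
def prof(x,z,ys):
    uv=np.array([proj(C,w(q,(x,y,z))) for y in ys],np.float32)
    return cv2.remap(g.astype(np.float32),uv[:,:1].copy(),uv[:,1:].copy(),cv2.INTER_LINEAR).ravel()
ys=np.arange(8,46,1)/1000
print('y   ',*(f'{y*1000:4.0f}' for y in ys))
for x,z in((.030,.036),(.035,.036),(.04,.036),(.045,.036),(.054,.041),(.058,.041),(.061,.041),(.064,.041),(.068,.041),(.061,.036)):
    print(x,z,*(f'{v:4.0f}' for v in prof(x,z,ys)))
```

```text
y       8    9   10   11   12   13   14   15   16   17   18   19   20   21   22   23   24   25   26   27   28   29   30   31   32   33   34   35   36   37   38   39   40   41   42   43   44   45
0.03 0.036   86   90   95  102  109  112  114  116  117  117  117  117  117  119  120  126  135  144  150  154  148  137  122  101   78   58   41   30   33   38   48   59   69   74   78   79   78   76
0.035 0.036   73   74   79   85   91   98  105  110  114  117  117  117  118  119  121  128  135  143  150  155  148  139  123  104   84   67   52   43   40   40   47   53   59   64   68   70   71   72
0.04 0.036   71   71   72   73   75   82   88   95  103  111  112  114  116  119  122  129  137  145  152  156  149  139  125  109   93   81   72   68   66   65   65   65   67   68   68   69   70   70
0.045 0.036   71   72   71   71   72   73   75   80   87   94  101  108  112  115  119  125  132  140  148  152  147  139  125  108   95   85   76   73   71   71   71   70   70   70   70   70   71   70
0.054 0.041   71   70   71   71   72   74   77   81   89   94  101  106  110  111  114  113  114  1
[... 412 characters left out ...]
 126  125  124  122  122  123  130  136  141  147  149  149  148  142  135  123  107   93   84
0.064 0.041   69   70   70   71   74   79   89  103  118  128  139  145  147  148  143  137  133  132  133  138  144  145  146  146  145  144  146  148  150  151  150  147  142  134  122  109   96   85
0.068 0.041   72   74   76   77   78   80   88   96  106  117  124  129  133  135  137  137  133  131  135  141  147  150  153  153  152  150  148  145  144  141  137  133  129  121  114  106   99   93
0.061 0.036   70   70   73   79   87  102  116  128  137  145  146  147  143  137  132  132  134  139  145  150  149  149  149  148  149  150  150  149  148  146  141  136  124  111  100   91   83   79
```

Emit:
servo_tool --series '[{"tx":0,"ty":-0.07,"tz":0,"ax":0,"ay":0,"az":0},{"tx":0,"ty":0,"tz":0,"ax":0,"ay":0,"az":0}]'

```text
clock: 7.95
eef_pos: [0.5468, 0.0503, 0.0573]
tool_rot: [3.135, 0.209, -0.0]
ft_force: [0.2, -4.8, 4.0]
width: 1.0
```

Emit:
servo_tool --series '[{"tx":0,"ty":0,"tz":0,"ax":0,"ay":0,"az":0},{"tx":0,"ty":0,"tz":0,"ax":0,"ay":0,"az":0}]' --gripper 0.5 --grip_force 20

```text
clock: 8.15
eef_pos: [0.5462, 0.0503, 0.0574]
tool_rot: [-3.135, -0.209, 0.002]
ft_force: [-1.4, -6.8, 1.5]
width: 0.698
```

Emit:
servo_tool --series '[{"tx":0,"ty":0,"tz":0,"ax":0,"ay":0,"az":0},{"tx":0,"ty":0,"tz":0,"ax":0,"ay":0,"az":0}]'

```text
clock: 8.35
eef_pos: [0.5476, 0.0502, 0.0582]
tool_rot: [3.134, 0.208, 0.003]
ft_force: [0.2, -6.1, 18.2]
width: 0.504
```

```bash
python3 look.py s9 19.8 28.8
python3 - <<'E'
import cv2
im=cv2.imread('pics/s9_full.png'); cv2.imwrite('pics/s9w.png',cv2.resize(im[190:310,270:430],None,fx=5,fy=5,interpolation=cv2.INTER_CUBIC))
E
```

```text
8.55 [0.54750208 0.05024818 0.05787228] [ 1.15380311 -6.34326629  0.51403964] [0.99125016 0.13198874 0.00144934] 0.5010607026978824
```

View pics/s9w.png

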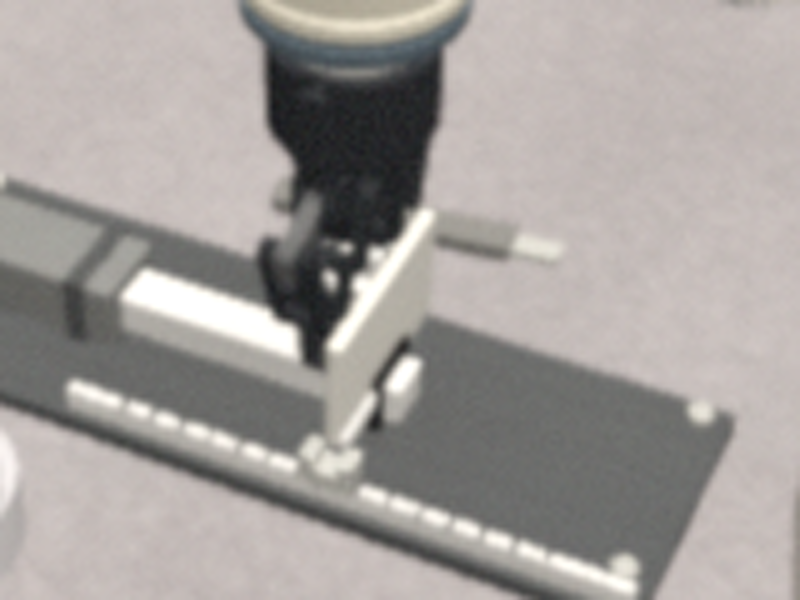

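Emit:
servo_tool --series '[{"tx":0,"ty":0,"tz":0,"ax":0,"ay":0,"az":0},{"tx":0,"ty":0,"tz":0,"ax":0,"ay":0,"az":0},{"tx":0,"ty":0,"tz":0,"ax":0,"ay":0,"az":0}]' --gripper 0.3

```text
clock: 8.85
eef_pos: [0.5463, 0.0502, 0.057]
tool_rot: [-3.135, -0.208, 0.002]
ft_force: [2.2, -6.0, -0.4]
width: 0.301
```

```bash
python3 look.py s10 19.8 28.8
python3 - <<'E'
import cv2
im=cv2.imread('pics/s10_full.png'); cv2.imwrite('pics/s10w.png',cv2.resize(im[190:310,270:430],None,fx=5,fy=5,interpolation=cv2.INTER_CUBIC))
E
```

```text
9.05 [0.54647209 0.05023738 0.05701024] [ 0.26692499 -5.30343508 -0.78281557] [ 9.91202071e-01  1.32354704e-01 -8.28689027e-04] 0.29933754700289994
```

View pics/s10w.png

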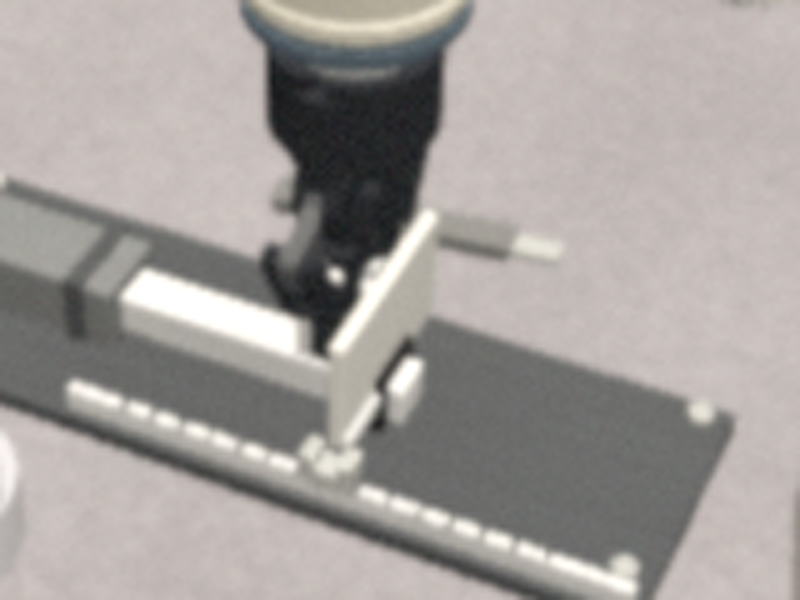

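View pics/s10o.png

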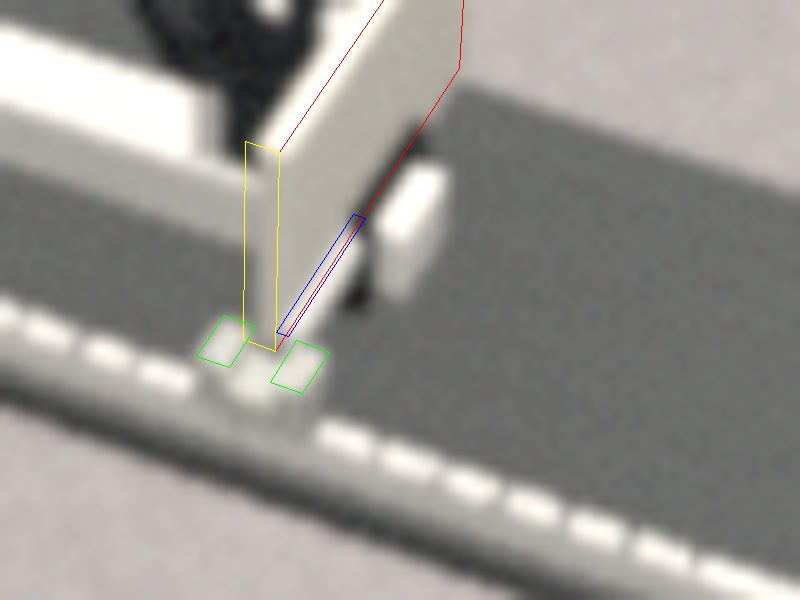

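```bash
cat > prof.py <<'E'
from fit import *
q=np.load('qs.npy'); p=avg('scene',4); g=p['avg'].mean(2)
def prof(g,x,z,ys):
    uv=np.array([proj(C,w(q,(x,y,z))) for y in ys],np.float32)
    return cv2.remap(g.astype(np.float32),uv[:,:1].copy(),uv[:,1:].copy(),cv2.INTER_CUBIC).ravel()
g0=np.load('s8.npy')
ys=np.arange(16,46,.25)/1000
for x,z in((.025,.036),(.03,.036),(.035,.036),(.04,.036),(.045,.036),(.02,.095),(.03,.095),(.04,.095)):
    yy=ys if z<.05 else ys-.02
    a,b=prof(g0,x,z,yy),prof(g,x,z,yy)
    sh=np.arange(-20,41); e=[np.mean((a[20:-40]-np.roll(b,-s)[20:-40])**2) for s in sh]
    print(x,z,'shift mm',sh[np.argmin(e)]*.25, 'peak now',yy[np.argmax(b)]*1000,'before',yy[np.argmax(a)]*1000)
ys=np.arange(16,46)/1000
print(*(f'{v:4.0f}' for v in prof(g,.035,.036,ys)))
o=sensors.get_obs();print(o['clock'],o['eef_pos'],o['ft_force'],o['width'])
E
python3 prof.py
```

```text
0.025 0.036 shift mm 3.0 peak now 29.75 before 26.75
0.03 0.036 shift mm 3.0 peak now 30.0 before 27.0
0.035 0.036 shift mm 3.0 peak now 29.75 before 27.0
0.04 0.036 shift mm 3.0 peak now 30.0 before 26.75
0.045 0.036 shift mm 3.0 peak now 30.0 before 27.0
0.02 0.095 shift mm 8.25 peak now 25.75 before 23.499999999999996
0.03 0.095 shift mm 6.75 peak now 25.75 before 23.999999999999996
0.04 0.095 shift mm 5.5 peak now 25.75 before 23.999999999999996
 102  110  114  115  117  118  119  118  117  121  127  137  149  157  159  155  142  123  105   79   60   46   38   40   44   50   56   62   67   70
9.25 [0.54644429 0.05021901 0.0569775 ] [ 0.17779854 -6.52488484  0.80784471] 0.29899128199323594
```

Run:
```python
import re
src=open('prof.py').read().replace("p=avg('scene',4); g=p['avg'].mean(2)","g=0")
src=src.split("ys=np.arange(16,46,.25)")[0]
exec(src)
ys=np.arange(20,40,.25)/1000
for n in('s6','s7','s9','s10'):
    g=cv2.imread(f'pics/{n}_full.png').mean(2)/1.5
    b=np.mean([prof(g,x,.036,ys) for x in(.03,.035,.04)],0); i=np.argmax(b); print(n,ys[i]*1000)
```

```text
s6 23.75
s7 27.0
s9 28.5
s10 30.0
```

Emit:
servo_tool --series '[{"tx":0,"ty":0.12,"tz":0,"ax":0,"ay":0,"az":0},{"tx":0,"ty":0.1,"tz":0,"ax":0,"ay":0,"az":0},{"tx":0,"ty":0,"tz":0,"ax":0,"ay":0,"az":0},{"tx":0,"ty":0,"tz":0,"ax":0,"ay":0,"az":0}]'

```text
clock: 9.65
eef_pos: [0.5468, 0.048, 0.057]
tool_rot: [3.135, 0.209, -0.001]
ft_force: [-0.4, -5.7, -2.6]
width: 0.3
```

```bash
python3 prof.py
```

```text
0.025 0.036 shift mm 0.75 peak now 27.5 before 26.75
0.03 0.036 shift mm 0.75 peak now 27.75 before 27.0
0.035 0.036 shift mm 0.5 peak now 27.75 before 27.0
0.04 0.036 shift mm 0.75 peak now 27.75 before 26.75
0.045 0.036 shift mm 0.5 peak now 27.5 before 27.0
0.02 0.095 shift mm 6.0 peak now 24.749999999999996 before 23.499999999999996
0.03 0.095 shift mm 4.5 peak now 24.499999999999996 before 23.999999999999996
0.04 0.095 shift mm 3.5 peak now 24.749999999999996 before 23.999999999999996
 114  115  117  118  118  117  118  122  129  140  150  156  158  152  134  117   95   72   58   43   37   39   43   50   58   63   68   71   71   71
9.85 [0.54676307 0.04805684 0.05699272] [-0.2079056  -6.06926561 -1.51243605] 0.30227618996149713
```

Emit:
servo_tool --series '[{"tx":0,"ty":0,"tz":0,"ax":0,"ay":0,"az":0},{"tx":0,"ty":0,"tz":0,"ax":0,"ay":0,"az":0},{"tx":0,"ty":0,"tz":0,"ax":0,"ay":0,"az":0},{"tx":0,"ty":0,"tz":0,"ax":0,"ay":0,"az":0}]' --gripper 0 --grip_force 25

```text
clock: 10.25
eef_pos: [0.5479, 0.0481, 0.0573]
tool_rot: [3.134, 0.209, 0.002]
ft_force: [4.6, -5.2, -1.1]
width: 0.223
```

```bash
python3 prof.py; python3 look.py s11 19.8 28.8
python3 - <<'E'
import cv2
im=cv2.imread('pics/s11_full.png'); cv2.imwrite('pics/s11w.png',cv2.resize(im[210:300,300:410],None,fx=7,fy=6.6,interpolation=cv2.INTER_CUBIC))
E
```

```text
0.025 0.036 shift mm 0.5 peak now 27.5 before 26.75
0.03 0.036 shift mm 0.25 peak now 27.5 before 27.0
0.035 0.036 shift mm 0.5 peak now 27.5 before 27.0
0.04 0.036 shift mm 0.5 peak now 27.75 before 26.75
0.045 0.036 shift mm 0.5 peak now 27.5 before 27.0
0.02 0.095 shift mm 6.0 peak now 24.749999999999996 before 23.499999999999996
0.03 0.095 shift mm 4.5 peak now 24.499999999999996 before 23.999999999999996
0.04 0.095 shift mm 4.0 peak now 24.749999999999996 before 23.999999999999996
 115  117  118  118  118  117  117  121  127  137  148  154  154  147  131  116   95   72   57   40   33   36   42   51   59   63   67   69   69   69
10.45 [0.54786582 0.04809108 0.05725345] [ 5.29928742 -5.55614499 -1.46330982] 0.2276561949789825
10.65 [0.54790105 0.04807087 0.05727757] [ 3.98983453 -5.03577493 -1.17837383] [0.99115509 0.13270246 0.00127922] 0.22607921847634033
```

View pics/s11w.png

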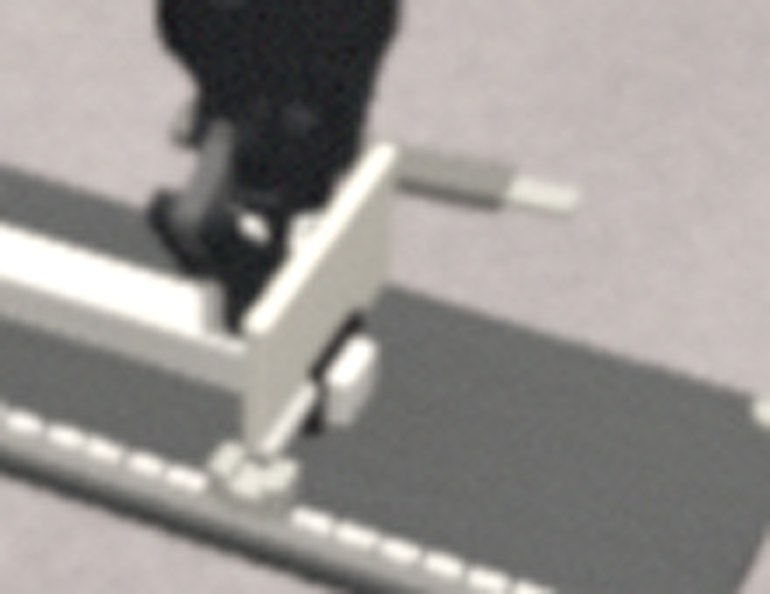

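Emit:
servo_tool --series '[{"tx":0.1,"ty":0,"tz":0,"ax":0,"ay":0,"az":0},{"tx":0,"ty":0,"tz":0,"ax":0,"ay":0,"az":0},{"tx":0,"ty":0,"tz":0,"ax":0,"ay":0,"az":0},{"tx":0,"ty":0,"tz":0,"ax":0,"ay":0,"az":0}]' --grip_force 35

```text
clock: 11.05
eef_pos: [0.548, 0.0482, 0.0573]
tool_rot: [3.134, 0.209, -0.001]
ft_force: [0.6, -6.1, 3.1]
width: 0.222
```

```bash
python3 prof.py; python3 look.py s12 19.8 28.8
python3 - <<'E'
from h import *
p=cam('top','top12.png'); im=cv2.imread('pics/top12.png'); cv2.imwrite('pics/t12c.png',cv2.resize(im[150:300,230:430],None,fx=4,fy=4,interpolation=cv2.INTER_CUBIC))
im=cv2.imread('pics/s12_full.png'); cv2.imwrite('pics/s12w.png',cv2.resize(im[215:285,310:390],None,fx=10,fy=8.5,interpolation=cv2.INTER_CUBIC))
E
```

```text
0.025 0.036 shift mm 0.75 peak now 27.5 before 26.75
0.03 0.036 shift mm 0.5 peak now 27.75 before 27.0
0.035 0.036 shift mm 0.75 peak now 27.75 before 27.0
0.04 0.036 shift mm 0.75 peak now 27.75 before 26.75
0.045 0.036 shift mm 0.5 peak now 27.5 before 27.0
0.02 0.095 shift mm 6.0 peak now 24.499999999999996 before 23.499999999999996
0.03 0.095 shift mm 4.5 peak now 24.749999999999996 before 23.999999999999996
0.04 0.095 shift mm 4.0 peak now 24.749999999999996 before 23.999999999999996
 114  116  118  118  118  117  118  122  128  138  148  155  157  151  134  118   97   74   59   42   34   34   39   48   56   62   66   69   70   71
11.25 [0.54798436 0.04818124 0.05728167] [-0.20934767 -6.32067129  3.20677459] 0.22414148739699397
11.45 [0.54796734 0.04818585 0.05726312] [-0.49350185 -5.32280938  3.13811187] [ 9.91143645e-01  1.32793618e-01 -3.60293814e-04] 0.21804434413304394
```

View pics/s12w.png

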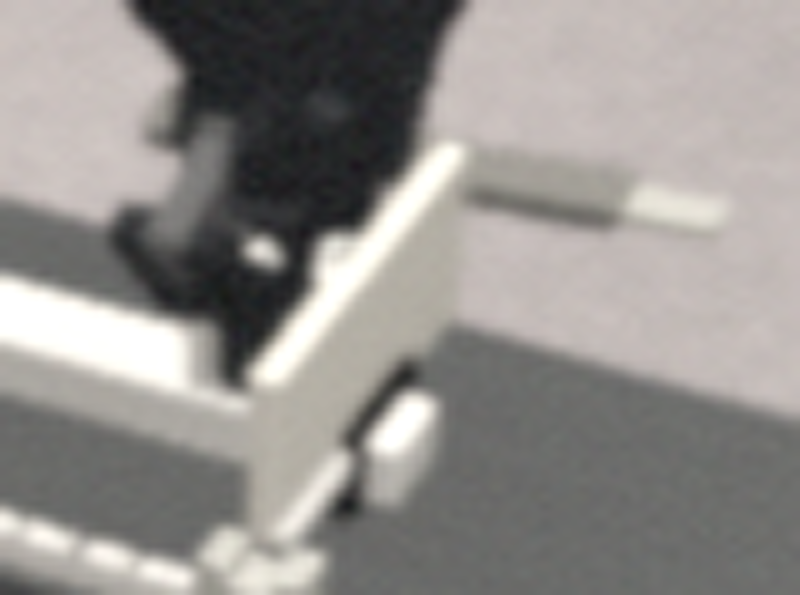

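View pics/t12c.png

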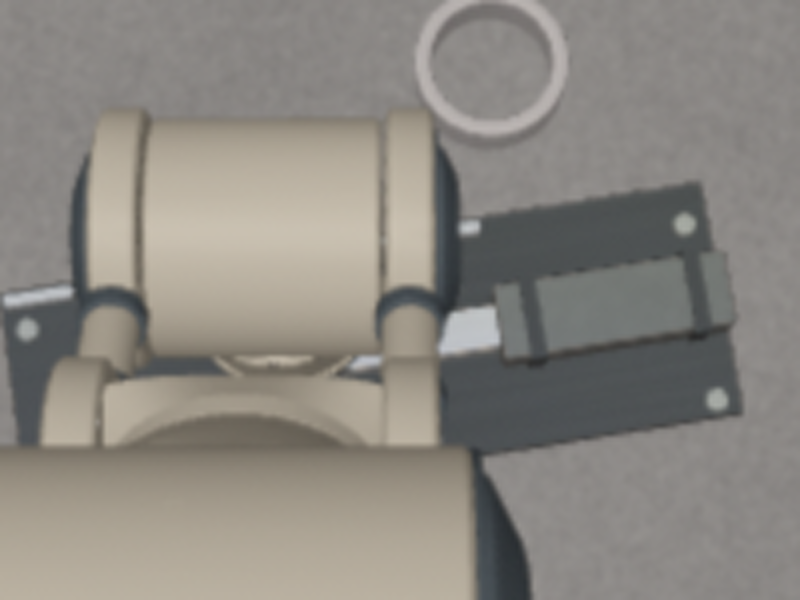

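```bash
python3 -c "
from h import *
print(order.job_done()); o=sensors.get_obs(); print(o['clock'],o['width'],o['ft_force'],o['eef_pos'])"
```

```text
the job is handed in; nothing more can be done
None
the job is handed in; nothing more can be done
```

The leg is drawn out to the length mark, the cam lever is closed, and the gripper was still holding both at 35 N when I handed the job in, at about 11.5 s.

- **Pointer:** in the last scene pictures the pointer is level with the middle of the slot. I put it at about 28.4–29.2 mm along the rail and the slot middle at about 28.7 mm, each good to about 1 mm. The top camera could not confirm this because the arm hid both.
- **Lever:** the fingers stopped at an opening of about 0.22, roughly 19 mm against the 20 mm expected over fin and tab. The opening did not change when I raised the grip from 25 to 35 N, so I take the lever as fully closed. I could not see the tab directly.
- **One deviation:** while the fingers closed part-way they pushed the pointer about 2–2.5 mm past the mark. I pulled it back to the mark before the final closing. The pointer was on the mark when the lever started to move, but part of the lever's travel happened during that overshoot.
- **Other checks:** the push on the leg was steady at about 5–6 N, and the highest force reading I saw was a brief 18 N while the fingers were moving. The tape roll and cutter looked unmoved in the last pictures. I did not re-measure the other things lying around, but the arm passed no lower than about 0.23 m on its way across the table.

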